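Load the kiln shelf

TASK

Load the kiln shelf for firing, one piece at a time and in this order: set the ring stilt on the shelf midway between the two props and in line with them; stand the pot upright, centred, on the stilt; put the large lid on the pot so that it seats fully; last, stand the cone pack on the shelf straight in front of the round prop (towards the shelf's long edge nearest the robot), 100 mm from it centre to centre, its length parallel to the shelf's long edges. Lower the pieces, do not drop them, and leave the props and the small lid where they are.

Things in the scene. Friction and masses are not known exactly. Their poses are not given: they have to be found in the camera images.
- shelf: Sandy-brown rectangular kiln shelf, a slab 200 x 340 x 18 mm lying fixed on the white table. Origin at the centre of its underside (on the table), z up. x runs across its 200 mm width, pointing away from the robot (turned up to 12 degrees); y runs along its 340 mm length, to the robot's left. Both props stand on its far half, at x = +50 mm and y = +130 or -130 mm in this frame, so midway between them is x = +50, y = 0.
- prop_square_mid (a point): Cream square kiln prop standing loose on the shelf, 45 x 45 mm, 75 mm tall. Point at its centre, half-way up. It may be the left or the right one.
- prop_round_mid (a point): Cream round kiln prop (cylinder) standing loose on the shelf, 50 mm diameter, 50 mm tall, at the other end of the shelf from the square one. Point at its centre, half-way up.
- stilt_mid (a point): Ring stilt: loose grey-beige flat-lying ring, 60 mm outside diameter, 32 mm hole, 20 mm tall. Starts on the table. Point at its centre, half-way up (10 mm). Can be taken across its outside.
- pot_mid (a point): Unglazed terracotta pot, open at the top and empty, 60 mm tall, 48 mm diameter at the foot, widening to 60 mm outside diameter from 16 mm up to the rim; wall 4 mm (mouth 52 mm). Loose, stands upright on the table. Point at its centre, half-way up (30 mm).
- lid_mid (a point): Large terracotta lid, the one that fits the pot: loose, lies knob up on the table. From the bottom: a locating spigot 42 mm diameter and 5 mm deep, which goes inside the pot's mouth; a disc 66 mm diameter and 8 mm thick, which rests on the rim; a round upright knob, 18 mm across and 24 mm tall, to take it by. 37 mm tall in all; the point is on its axis, half-way up (18.5 mm). The knob spans 13 to 37 mm above its underside.
- lid_small_mid (a point): Small terracotta lid of another pot, to be left alone: same form, but its disc is 46 mm diameter (spigot 30 mm), 37 mm tall, same 18 mm knob. Loose on the table. Point on its axis, half-way up.
- cones_mid (a point): Witness cone pack: loose pinkish clay bar 70 x 24 x 22 mm (length along its x, width along its y) with three small white cones in a row on top, 48 mm tall with the cones. Lies bar down on the table at any yaw. Point at its centre, 24 mm above its underside. Take it by the bar, across its width. Either end may point either way.
Not all that is in view belongs to the job. What is shaped like the part that bears lid_mid but blue or yellow is not meant.

How it is judged (in metres and radians):
On the way, in this order (a step that is already met when the one before it is completed fails the run):
1. the ring stilt lies on the shelf midway between the props, let go (x of stilt_mid in the frame of shelf between 0.038 and 0.062 m and y of stilt_mid in the frame of shelf between -0.012 and 0.012 m and z of stilt_mid in the frame of shelf between 0.024 and 0.032 m and angle between stilt_mid's own z axis and vertical below 0.1 rad and contact force between the fingers and stilt below 0.2 N and linear speed of stilt below 0.03 m/s), for 0.2 s.
2. the pot stands on the stilt, let go (x of stilt_mid in the frame of shelf between 0.038 and 0.062 m and y of stilt_mid in the frame of shelf between -0.012 and 0.012 m and z of stilt_mid in the frame of shelf between 0.024 and 0.032 m and angle between each of stilt_mid, pot_mid's own z axis and vertical below 0.1 rad and horizontal distance between pot_mid and stilt_mid below 0.01 m and z of pot_mid in the frame of stilt_mid between 0.036 and 0.044 m and contact force between the fingers and pot below 0.2 N and linear speed of pot below 0.03 m/s), for 0.2 s.
3. the large lid is seated on the pot, let go (x of stilt_mid in the frame of shelf between 0.038 and 0.062 m and y of stilt_mid in the frame of shelf between -0.012 and 0.012 m and z of stilt_mid in the frame of shelf between 0.024 and 0.032 m and angle between each of stilt_mid, pot_mid, lid_mid's own z axis and vertical below 0.1 rad and horizontal distance between pot_mid and stilt_mid below 0.01 m and z of pot_mid in the frame of stilt_mid between 0.036 and 0.044 m and horizontal distance between lid_mid and pot_mid below 0.008 m and z of lid_mid in the frame of pot_mid between 0.0405 and 0.0465 m and contact force between the fingers and lid below 0.2 N and linear speed of lid below 0.03 m/s), for 0.2 s.
4. the cone pack stands in front of the round prop, let go (x of cones_mid in the frame of shelf between -0.065 and -0.035 m and z of cones_mid in the frame of shelf between 0.038 and 0.046 m and angle between cones_mid's own z axis and vertical below 0.1 rad and angle between the x axis of cones_mid and the y axis of shelf, either way round below 0.25 rad and ((y of prop_round_mid in the frame of shelf above 0 m and y of cones_mid in the frame of shelf between 0.115 and 0.145 m) or (y of prop_round_mid in the frame of shelf below 0 m and y of cones_mid in the frame of shelf between -0.145 and -0.115 m)) and contact force between the fingers and cones below 0.2 N and linear speed of cones below 0.03 m/s), for 0.2 s.
At the end, for the whole second after the job is handed in: Stilt flat on the shelf within 12 mm of midway between the props; pot upright on it within 10 mm of centre; large lid seated within 8 mm; cone pack upright on the shelf within 15 mm of 100 mm in front of the round prop, parallel to the long edges within 0.25 rad; all released, at rest (all of step 3 and all of step 4 and contact force between the fingers and stilt below 0.2 N and linear speed of each of stilt, pot below 0.03 m/s and contact force between the fingers and pot below 0.2 N); the robot touches nothing.
It fails at once if a prop is moved from its place (more than 15 mm) (distance of any of prop_square_mid, prop_round_mid from where it was at the start of the episode above 0.015 m).
It fails at once if the small lid is moved from its place (more than 20 mm) (distance of lid_small_mid from where it was at the start of the episode above 0.02 m).
It fails at once if a piece is dropped (falls freely at more than 0.5 m/s) ((linear speed of stilt above 0.5 m/s and contact force between the fingers and stilt below 0.05 N) or (linear speed of pot above 0.5 m/s and contact force between the fingers and pot below 0.05 N) or (linear speed of lid above 0.5 m/s and contact force between the fingers and lid below 0.05 N) or (linear speed of cones above 0.5 m/s and contact force between the fingers and cones below 0.05 N)).
It also fails if it takes over 128 s, if anything falls off the work surface, if the arm or the gripper's body presses on something with over 40 N, if the wrist force passes 120 N, or if a joint passes its speed limit or range.

ROBOT

A 6-joint arm with a two-finger parallel gripper is mounted at the origin on the work surface. World frame = base frame: x ahead of the robot, y to its left, z up, the work surface at z = 0. Lengths are in m, angles in degrees, forces in N, time in s.
With the tool pointing down it reaches from about 0.3 to 0.75 m from the base axis. Payload 8.5 kg.
Tool frame: the origin (TCP) lies on the centre line of the jaws, within the pads' length; the fingertips stand 19 mm ahead of it and the grasp point (between the pads) is the TCP (env.tcp_to_tips is the z of the fingertips in the tool frame, in m); z points along the fingers, y is the line along which they close (so a half turn about z gives the same grasp; the last joint's range is limited). The gripper opens to 85 mm and grips with 20 to 120 N. Pads are 22 mm wide; open, the fingers measure 114 mm over their backs; the gripper's body (76 mm by 85 mm) begins 54 mm behind the grasp point. The pads swing forward as they close: fully open they stand 13 mm farther back than shut.
Start: joints at [-77.596, 21.807, 74.336, -0, 83.858, -12.336], TCP at [0.23, -0.5, 0.25] pointing down, gripper open.
Joint ranges: [-178.18, 178.18], [-50.72, 133.34], [12.68, 142.11], [-81.47, 261.47], [9.98, 163.14], [-165.26, 165.26]. Speed limits (degrees/s): [136.94, 136.94, 180, 180, 180, 180].

INTERFACE

Orientations are given as a 3x3 rotation matrix whose columns are the frame's x, y, z axes.
In Python, from rig import env gives the robot as it stands.
- The arm moves only by the tool servo_tool, never from a script. Its argument "steps" is a list of rows, each an object of numbers: "tx", "ty", "tz": the shift along the world's x, y, z in cm; "yaw": the turn about the world's z in degrees; "claw": the finger opening in cm, from 0 to 8.54. In form: [{"tx": .., "ty": .., "tz": .., "yaw": .., "claw": ..}, ...]. A call has 1 to 20 rows; each row shifts and turns the commanded pose from where the row before left it; what a row does not reach is not made up. A row lasts 1/10 s, in which the tool goes at most 50 mm and 8.59 degrees, less where a joint would pass 70% of its speed; a pose out of reach is approached as far as the arm can. A call with a gripper value outside its range is refused whole. The fingers move at their own pace and stop on an object; "newtons" is the grip in N (left out, the last holds). Time passes only in rows, so rows that do not move let the fingers close. It gives the time, the measured TCP pose, the force, the opening and the grip force at its end, in the units of the state.
- env.observe(): the state, without advancing time (a new reading comes with each control period).
- env.get_image(name): name is "side" or "top"; returns (picture, depth): 420x560x3 uint8, red, green, blue; 420x560 float32, m along the optical axis (not along the pixel's ray), 0 where there is no reading.
- env.camera_model(name): a dict with "fovy" (degrees; the focal length in pixels is half the picture's height over the tangent of half this angle, whatever the lens; pixels are square), "cx", "cy" (the principal point, pixels), "T" (4x4, takes a point from camera to world coordinates). Camera axes: x right, y down, z forward; pixel columns grow to the right and rows downward; lengths in m; the calibration is good to about 2 mm. A picture is of the moment at which its call begins. camera_model takes no time and is no camera call.
- env.close_job(): hands the job in; it is judged then, once.
The state is a dict: "time_s": time; "q": joint angles; "qvel": joint speeds; "joint_efforts": joint torques, N m; "position": TCP position; "tool_rot": TCP orientation; "ft_force": force on the tool from outside, world axes, zero at the start; "wrist_torque": the same for the moment, N m; "grip_width": finger opening in m; "gripper_force": force on a finger pad.
Only numpy, scipy, OpenCV 4.12 (cv2) and the standard library are available. Lean on these libraries where they do the work, as an engineer would, in place of code of your own. Each camera call takes 0.05 s, during which the arm holds its last target. There are 200 camera calls.

## Working session

There is one attempt and no reset: what is moved stays moved. The work goes in short steps, Python scripts to look and compute and a tool call to move; the robot and the scene stay as the last step left them, time stands still between calls to the robot, and variables do not carry over. Pictures are saved under pics/ and viewed, at most 14 in all, crops included, and the job is handed in when it is done.

Besides the shell and the picture viewer there is one more tool, called by a JSON object that holds its "method" and its "body", one argument or row to a line. servo_tool: Moves the arm, as the interface text tells. Its arguments: {"type":"object","properties":{"steps":{"type":"array"},"newtons":{"type":"number"}},"required":["steps"]}

```bash
ls; mkdir -p pics; python3 - <<'E'
from rig import env
import cv2,numpy as np
for n in("top","side"):
    im,d=env.get_image(n); cv2.imwrite(f"pics/{n}0.png",im[:,:,::-1]); np.savez(f"{n}0.npz",im=im,d=d)
    m=env.camera_model(n); print(n,{k:np.round(v,4) for k,v in m.items() if not isinstance(v,str)}, (d>0).mean())
s=env.observe(); print(s['position'],s['tool_rot'],s['grip_width'],env.tcp_to_tips)
E
```

```text
pics
top {'fovy': np.float64(53.691), 'cx': np.float64(279.18), 'cy': np.float64(211.3153), 'T': array([[ 0.0119, -0.9983,  0.0575,  0.4546],
       [-0.9999, -0.0121, -0.0032, -0.0534],
       [ 0.0039, -0.0575, -0.9983,  1.1931],
       [ 0.    ,  0.    ,  0.    ,  1.    ]])} 0.9962457482993198
side {'fovy': np.float64(46.7478), 'cx': np.float64(283.0006), 'cy': np.float64(214.3615), 'T': array([[-0.9843, -0.0937,  0.1498,  0.3687],
       [-0.1765,  0.5588, -0.8103,  0.8571],
       [-0.0078, -0.824 , -0.5665,  0.7106],
       [ 0.    ,  0.    ,  0.    ,  1.    ]])} 0.9961904761904762
[ 0.23012876 -0.49929278  0.24980492] [[ 9.08210738e-01  4.18513072e-01 -2.50907912e-04]
 [ 4.18513056e-01 -9.08209978e-01  1.20730795e-03]
 [ 2.77397089e-04 -1.20149828e-03 -9.99999240e-01]] 0.08569972210590716 0.019
```

View pics/top0.png

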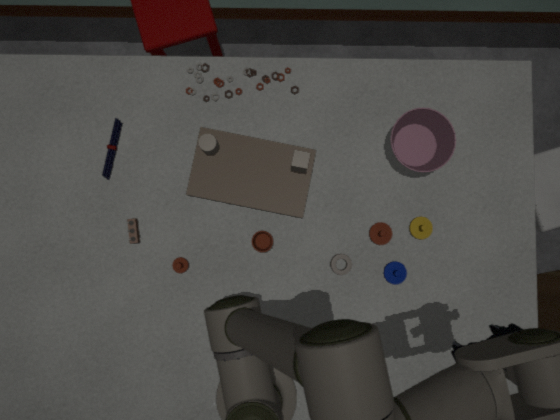

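View pics/side0.png

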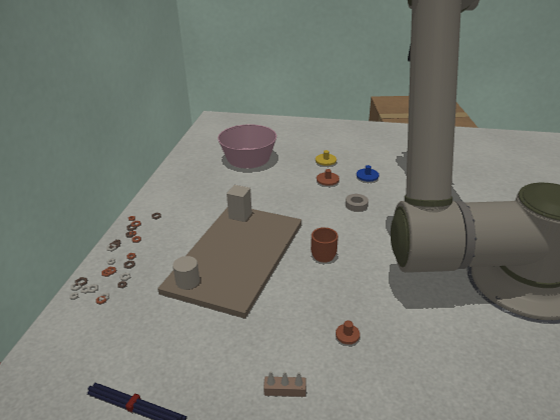

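The top view shows: round prop (207,142), square prop (300,160), pot (262,241), stilt (341,264), large lid (381,233), small lid (181,265) and cone pack (133,231). The yellow and blue lids are decoys. The side view agrees.

```bash
cat > h.py <<'E'
import numpy as np,cv2
from rig import env
def cloud(n,d):
    m=env.camera_model(n); f=210/np.tan(np.radians(m['fovy']/2))
    v,u=np.mgrid[:420,:560]
    P=np.stack([(u-m['cx'])/f*d,(v-m['cy'])/f*d,d],-1)
    P=P@m['T'][:3,:3].T+m['T'][:3,3]; P[d<=0]=np.nan
    return P
def sel(P,c,r,z0,z1):
    q=P.reshape(-1,3); k=(np.hypot(q[:,0]-c[0],q[:,1]-c[1])<r)&(q[:,2]>z0)&(q[:,2]<z1)
    return q[k]
def show(name,q):
    if len(q)<5: print(name,'few',len(q));return
    xy=q[:,:2].astype(np.float32)*1000
    (c,r)=cv2.minEnclosingCircle(xy); b=cv2.minAreaRect(xy)
    print(name,len(q),'mean',np.round(q.mean(0)*1000,1),'circ',np.round(c,1),round(r,1),'rect',np.round(b[0],1),np.round(b[1],1),round(b[2],1))
E
python3 - <<'E'
from h import *
T=np.load('top0.npz');S=np.load('side0.npz')
PT=cloud('top',T['d']);PS=cloud('side',S['d'])
for n,P in(('top',PT),('side',PS)):
    q=sel(P,(.42,.0),.08,-.02,.01); print(n,'table z',np.round(q[:,2].mean()*1000,2),np.round(q[:,2].std()*1000,2))
px=dict(round=(207,142,.044,.056,.05),square=(300,160,.068,.082,.05),pot=(262,241,.054,.066,.05),stilt=(341,264,.015,.026,.05),lid=(381,233,.009,.018,.05),lidknob=(381,233,.028,.045,.05),small=(181,265,.009,.018,.05),smallknob=(181,265,.028,.045,.05),cones=(133,231,.014,.028,.06))
for k,(u,v,a,b,r) in px.items():
    c=PT[v,u,:2]
    for n,P in(('T',PT),('S',PS)): show(n+' '+k,sel(P,c,r,a,b))
c=PT[172,252,:2]
for n,P in(('T',PT),('S',PS)): show(n+' shelf',sel(P,c,.215,.012,.024))
E
```

```text
top table z -0.55 2.85
side table z 0.0 1.62
T round 22 mean [694.2 129.2  50. ] circ [702.8 137.4] 23.7 rect [696.4 130.5] [18.9 47.3] 47.2
S round 111 mean [696.6 160.6  49.9] circ [703.3 146.7] 25.0 rect [698.3 156.3] [49.7 27.4] 27.7
T square 15 mean [ 638.  -106.5   74.9] circ [ 638.2 -106.5] 19.4 rect [ 638.3 -106.5] [38.8  1.7] 78.3
S square 116 mean [652.7 -95.4  75.2] circ [ 655.5 -110.7] 31.5 rect [648.2 -99.2] [62.6 35.3] 33.0
T pot 89 mean [437.8 -11.5  59.1] circ [437.9 -11.6] 29.7 rect [436.9 -12.5] [57.3 57.5] 0.5
S pot 178 mean [434.9  -8.3  58. ] circ [435.7  -9.8] 31.6 rect [436.2  -9.7] [59.4 60.8] 35.0
T stilt 241 mean [ 375.1 -233.3   19. ] circ [ 375.2 -233.4] 29.8 rect [ 375.7 -232.9] [56.4 56.6] 0.8
S stilt 205 mean [ 372.3 -228.8   19. ] circ [ 373.7 -230.7] 31.7 rect [ 372.1 -230.1] [57.5 60.3] 3.4
T lid 327 mean [ 463.8 -346.4   12.1] circ [ 463.8 -347.3] 32.8 rect [ 464.4 -347.8] [62.6 64.2] 0.6
S lid 191 mean [ 459.6 -339.1   12.3] circ [ 459.3 -344.3] 35.0 rect [ 459.5 -342.9] [63.  59.3] 9.6
T lidknob 33 mean [ 463.  -346.3   35.3] circ [ 464.  -346.7] 
[... 229 characters left out ...]
 42.6] 63.1
S small 291 mean [365.1 228.4  13. ] circ [365.4 223.8] 23.3 rect [365.  225.2] [42.2 45.3] 84.0
T smallknob 33 mean [367.5 220.2  36.2] circ [367.2 221.4] 9.1 rect [367.6 221.6] [17.6 13.9] 89.6
S smallknob 86 mean [364.8 225.3  35. ] circ [365.5 222.7] 9.9 rect [365.2 223.2] [17.2 17. ] 48.4
T cones 184 mean [462.2 353.5  21.1] circ [462.9 354.8] 35.8 rect [462.7 356. ] [69.7 24.9] 9.0
S cones 504 mean [459.2 361.8  21.6] circ [460.1 357.9] 36.0 rect [460.4 358. ] [70.1 25.5] 8.0
T shelf 7505 mean [628.2  25.1  17.1] circ [622.1  25.6] 202.4 rect [582.2  34.3] [340.4 307.6] 79.2
S shelf 7805 mean [622.   48.8  17.4] circ [614.1  39.1] 197.9 rect [581.   34.5] [344.4 307.5] 79.2
```

```bash
python3 - <<'E'
from h import *
T=np.load('top0.npz');S=np.load('side0.npz')
for n,P in(('T',cloud('top',T['d'])),('S',cloud('side',S['d']))):
    show(n+' round',sel(P,(.7,.147),.05,.044,.056)); show(n+' square',sel(P,(.648,-.106),.06,.068,.082))
    q=sel(P,(.62,.03),.215,.012,.024); q=q[(q[:,0]>.48)&(q[:,0]<.77)]
    h=cv2.convexHull((q[:,:2]*1000).astype(np.float32)); show(n+' shelf',q)
    print(np.round(cv2.approxPolyDP(h,15,True).reshape(-1,2)))
E
```

```text
T round 22 mean [694.2 129.2  50. ] circ [702.8 137.4] 23.7 rect [696.4 130.5] [18.9 47.3] 47.2
T square 15 mean [ 638.  -106.5   74.9] circ [ 638.2 -106.5] 19.4 rect [ 638.3 -106.5] [38.8  1.7] 78.3
T shelf 7481 mean [628.8  25.2  17.2] circ [634.4  23.5] 195.9 rect [634.8  24.3] [340.3 200.5] 79.4
[[ 760.  174.]
 [ 568.  208.]
 [ 510. -125.]
 [ 700. -161.]]
S round 111 mean [696.6 160.6  49.9] circ [703.3 146.7] 25.0 rect [698.3 156.3] [49.7 27.4] 27.7
S square 116 mean [652.7 -95.4  75.2] circ [ 655.5 -110.7] 31.5 rect [648.2 -99.2] [62.6 35.3] 33.0
S shelf 7728 mean [623.8  49.2  17.4] circ [631.1  26.8] 194.5 rect [632.   24.8] [344.5 203.6] 79.3
[[ 761.  172.]
 [ 566.  210.]
 [ 504. -121.]
 [ 620. -148.]
 [ 699. -139.]]
```

{"method": "servo_tool", "body": {
  "steps": [
    {"tx":1.44,"ty":2.68,"claw":8.5},
    {"tx":1.44,"ty":2.68},
    {"tx":1.44,"ty":2.68},
    {"tx":1.44,"ty":2.68},
    {"tx":1.44,"ty":2.68},
    {"tx":1.44,"ty":2.68,"tz":-2},
    {"tx":1.44,"ty":2.68,"tz":-2},
    {"tx":1.44,"ty":2.68,"tz":-2},
    {"tx":1.44,"ty":2.68,"tz":-2},
    {"tx":1.44,"ty":2.68,"tz":-2},
    {"tz":-3},
    {"tz":-3},
    {"tz":-2},
    {},
    {}
  ],
  "newtons": 30
}}

```text
invalid input at $.steps[0]: expected keys tx, ty, tz, yaw, claw
```

{"method": "servo_tool", "body": {
  "steps": [
    {"tx":1.44,"ty":2.68,"tz":0,"yaw":0,"claw":8.5},
    {"tx":1.44,"ty":2.68,"tz":0,"yaw":0,"claw":8.5},
    {"tx":1.44,"ty":2.68,"tz":0,"yaw":0,"claw":8.5},
    {"tx":1.44,"ty":2.68,"tz":0,"yaw":0,"claw":8.5},
    {"tx":1.44,"ty":2.68,"tz":0,"yaw":0,"claw":8.5},
    {"tx":1.44,"ty":2.68,"tz":-2,"yaw":0,"claw":8.5},
    {"tx":1.44,"ty":2.68,"tz":-2,"yaw":0,"claw":8.5},
    {"tx":1.44,"ty":2.68,"tz":-2,"yaw":0,"claw":8.5},
    {"tx":1.44,"ty":2.68,"tz":-2,"yaw":0,"claw":8.5},
    {"tx":1.44,"ty":2.68,"tz":-2,"yaw":0,"claw":8.5},
    {"tx":0,"ty":0,"tz":-3,"yaw":0,"claw":8.5},
    {"tx":0,"ty":0,"tz":-3,"yaw":0,"claw":8.5},
    {"tx":0,"ty":0,"tz":-2,"yaw":0,"claw":8.5},
    {"tx":0,"ty":0,"tz":0,"yaw":0,"claw":8.5},
    {"tx":0,"ty":0,"tz":0,"yaw":0,"claw":8.5}
  ],
  "newtons": 30
}}

```text
time_s: 1.6
position: [0.3743, -0.2316, 0.0706]
tool_rot: [[0.908, 0.418, -0.0], [0.418, -0.908, 0.0], [-0.0, -0.0, -1.0]]
ft_force: [-0.4, 0.7, -0.7]
grip_width: 0.0849
gripper_force: 0.0
```

```bash
python3 - <<'E'
from h import *
im,d=env.get_image("side"); cv2.imwrite("pics/s1.png",cv2.resize(im[100:280,260:460,::-1],(800,720))[:600]); 
E
```

```text
(no output)
```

View pics/s1.png

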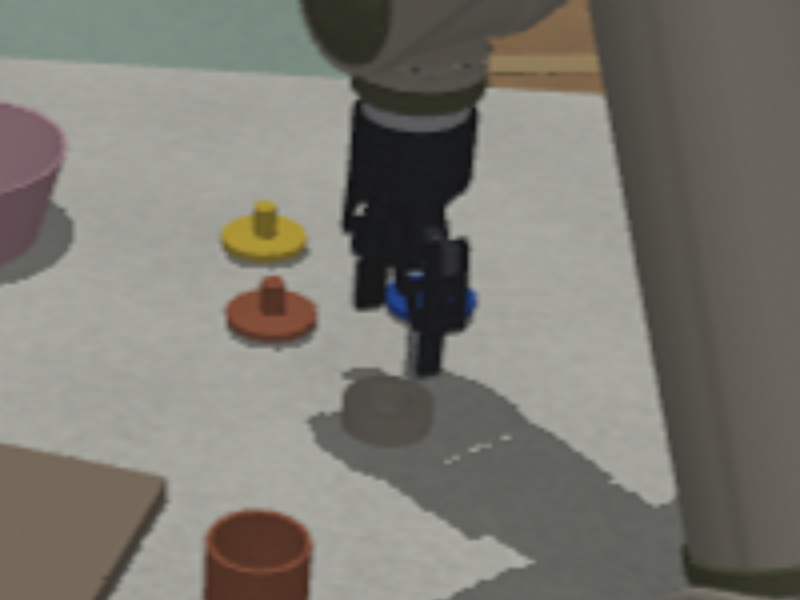

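The open jaws sit just above the stilt, which is at about (388,405) in the crop, and they straddle it. I'll go down and close.

{"method": "servo_tool", "body": {
  "steps": [
    {"tx":0,"ty":0,"tz":-2,"yaw":0,"claw":8.5},
    {"tx":0,"ty":0,"tz":-1.5,"yaw":0,"claw":8.5},
    {"tx":0,"ty":0,"tz":-1,"yaw":0,"claw":8.5},
    {"tx":0,"ty":0,"tz":-0.6,"yaw":0,"claw":8.5},
    {"tx":0,"ty":0,"tz":0,"yaw":0,"claw":5},
    {"tx":0,"ty":0,"tz":0,"yaw":0,"claw":5},
    {"tx":0,"ty":0,"tz":0,"yaw":0,"claw":5},
    {"tx":0,"ty":0,"tz":0,"yaw":0,"claw":5},
    {"tx":0,"ty":0,"tz":0,"yaw":0,"claw":5},
    {"tx":0,"ty":0,"tz":0,"yaw":0,"claw":5},
    {"tx":0,"ty":0,"tz":0,"yaw":0,"claw":5}
  ],
  "newtons": 30
}}

```text
time_s: 2.75
position: [0.3745, -0.2318, 0.0202]
tool_rot: [[0.908, 0.419, 0.001], [0.419, -0.908, -0.001], [0.0, 0.002, -1.0]]
ft_force: [-1.3, 0.4, 6.6]
grip_width: 0.0587
gripper_force: 31.4
```

{"method": "servo_tool", "body": {
  "steps": [
    {"tx":0,"ty":0,"tz":1,"yaw":0,"claw":5},
    {"tx":0,"ty":0,"tz":3,"yaw":0,"claw":5},
    {"tx":0,"ty":0,"tz":3,"yaw":0,"claw":5},
    {"tx":0,"ty":0,"tz":3,"yaw":0,"claw":5},
    {"tx":2.81,"ty":2.25,"tz":3,"yaw":0,"claw":5},
    {"tx":2.8,"ty":2.25,"tz":0,"yaw":0,"claw":5},
    {"tx":2.8,"ty":2.25,"tz":0,"yaw":0,"claw":5},
    {"tx":2.8,"ty":2.25,"tz":0,"yaw":0,"claw":5},
    {"tx":2.8,"ty":2.25,"tz":0,"yaw":0,"claw":5},
    {"tx":2.8,"ty":2.25,"tz":0,"yaw":0,"claw":5},
    {"tx":2.8,"ty":2.25,"tz":0,"yaw":0,"claw":5},
    {"tx":2.8,"ty":2.25,"tz":0,"yaw":0,"claw":5},
    {"tx":2.8,"ty":2.25,"tz":0,"yaw":0,"claw":5},
    {"tx":2.8,"ty":2.25,"tz":0,"yaw":0,"claw":5},
    {"tx":2.8,"ty":2.22,"tz":0,"yaw":0,"claw":5},
    {"tx":0,"ty":0,"tz":0,"yaw":0,"claw":5},
    {"tx":0,"ty":0,"tz":0,"yaw":0,"claw":5},
    {"tx":0,"ty":0,"tz":0,"yaw":0,"claw":5}
  ],
  "newtons": 30
}}

```text
time_s: 4.55
position: [0.6816, 0.0151, 0.1499]
tool_rot: [[0.908, 0.418, -0.0], [0.418, -0.908, -0.0], [-0.0, -0.0, -1.0]]
ft_force: [0.4, 0.3, -0.9]
grip_width: 0.0588
gripper_force: 32.8
```

```bash
python3 - <<'E'
from h import *
im,d=env.get_image("side"); cv2.imwrite("pics/s2.png",cv2.resize(im[110:330,120:360,::-1],(654,600))); print(env.observe()['position'])
E
```

```text
[0.6816094  0.01492815 0.14990465]
```

View pics/s2.png

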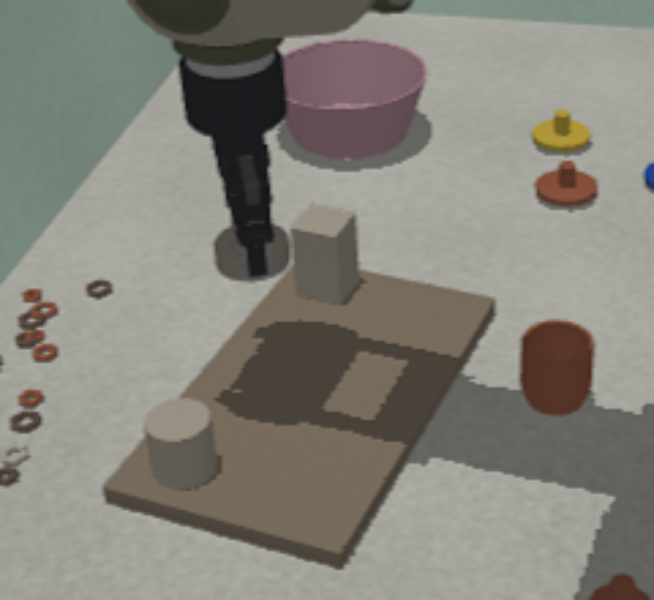

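The ring is held level at about (250,250), above the middle of the shelf. Lowering it now.

{"method": "servo_tool", "body": {
  "steps": [
    {"tx":0.1,"ty":0.04,"tz":-3,"yaw":0,"claw":5},
    {"tx":0,"ty":0,"tz":-3,"yaw":0,"claw":5},
    {"tx":0,"ty":0,"tz":-2,"yaw":0,"claw":5},
    {"tx":0,"ty":0,"tz":-1.5,"yaw":0,"claw":5},
    {"tx":0,"ty":0,"tz":-0.7,"yaw":0,"claw":5},
    {"tx":0,"ty":0,"tz":-0.4,"yaw":0,"claw":5},
    {"tx":0,"ty":0,"tz":-0.3,"yaw":0,"claw":5},
    {"tx":0,"ty":0,"tz":-0.2,"yaw":0,"claw":5},
    {"tx":0,"ty":0,"tz":0,"yaw":0,"claw":5},
    {"tx":0,"ty":0,"tz":0,"yaw":0,"claw":5},
    {"tx":0,"ty":0,"tz":0,"yaw":0,"claw":5}
  ],
  "newtons": 30
}}

```text
time_s: 5.7
position: [0.6834, 0.0161, 0.0387]
tool_rot: [[0.908, 0.419, 0.001], [0.419, -0.908, -0.0], [0.001, 0.0, -1.0]]
ft_force: [-0.1, -1.2, -0.6]
grip_width: 0.0586
gripper_force: 32.8
```

{"method": "servo_tool", "body": {
  "steps": [
    {"tx":0,"ty":0,"tz":-0.05,"yaw":0,"claw":5},
    {"tx":0,"ty":0,"tz":-0.05,"yaw":0,"claw":5},
    {"tx":0,"ty":0,"tz":0,"yaw":0,"claw":6.2},
    {"tx":0,"ty":0,"tz":0,"yaw":0,"claw":7.5},
    {"tx":0,"ty":0,"tz":0,"yaw":0,"claw":8.5},
    {"tx":0,"ty":0,"tz":0,"yaw":0,"claw":8.5},
    {"tx":0,"ty":0,"tz":1,"yaw":0,"claw":8.5},
    {"tx":0,"ty":0,"tz":3,"yaw":0,"claw":8.5},
    {"tx":0,"ty":0,"tz":3,"yaw":0,"claw":8.5},
    {"tx":0,"ty":0,"tz":3,"yaw":0,"claw":8.5},
    {"tx":-2.5,"ty":-0.3,"tz":2,"yaw":0,"claw":8.5},
    {"tx":-4,"ty":-0.4,"tz":0,"yaw":0,"claw":8.5},
    {"tx":-4,"ty":-0.4,"tz":0,"yaw":0,"claw":8.5},
    {"tx":-4,"ty":-0.4,"tz":0,"yaw":0,"claw":8.5},
    {"tx":-4,"ty":-0.4,"tz":0,"yaw":0,"claw":8.5},
    {"tx":-4,"ty":-0.5,"tz":0,"yaw":0,"claw":8.5},
    {"tx":-2.1,"ty":-0.3,"tz":0,"yaw":0,"claw":8.5},
    {"tx":0,"ty":0,"tz":0,"yaw":0,"claw":8.5},
    {"tx":0,"ty":0,"tz":0,"yaw":0,"claw":8.5}
  ],
  "newtons": 30
}}

```text
time_s: 7.6
position: [0.4379, -0.0111, 0.1582]
tool_rot: [[0.908, 0.418, 0.002], [0.418, -0.908, -0.0], [0.002, 0.001, -1.0]]
ft_force: [-0.1, 0.5, 0.1]
grip_width: 0.0851
gripper_force: 0.0
```

```bash
python3 - <<'E'
from h import *
for n in("top","side"):
    im,d=env.get_image(n);P=cloud(n,d)
    cv2.imwrite(f"pics/{n}3.png",im[:,:,::-1])
    show(n+' stilt',sel(P,(.683,.016),.05,.030,.046)); show(n+' pot',sel(P,(.436,-.01),.05,.054,.066))
print(env.observe()['position'])
E
```

```text
top stilt 259 mean [681.9  17.1  37. ] circ [682.3  17. ] 29.8 rect [682.   17.4] [58.5 57.5] 12.1
top pot few 0
side stilt 320 mean [679.   22.   35.9] circ [679.6  19.1] 31.9 rect [679.6  20. ] [58.7 59.7] 25.1
side pot 175 mean [434.9  -8.2  58.1] circ [434.5 -10.7] 32.5 rect [435.   -9.3] [59.8 59.4] 37.4
[ 0.43830927 -0.01101827  0.1576853 ]
```

{"method": "servo_tool", "body": {
  "steps": [
    {"tx":-0.1,"ty":0,"tz":-2,"yaw":0,"claw":8.5},
    {"tx":0,"ty":0,"tz":-3,"yaw":0,"claw":8.5},
    {"tx":0,"ty":0,"tz":-3,"yaw":0,"claw":8.5},
    {"tx":0,"ty":0,"tz":-2,"yaw":0,"claw":8.5},
    {"tx":0,"ty":0,"tz":-1.5,"yaw":0,"claw":8.5},
    {"tx":0,"ty":0,"tz":-0.7,"yaw":0,"claw":8.5},
    {"tx":0,"ty":0,"tz":0,"yaw":0,"claw":5.2},
    {"tx":0,"ty":0,"tz":0,"yaw":0,"claw":5.2},
    {"tx":0,"ty":0,"tz":0,"yaw":0,"claw":5.2},
    {"tx":0,"ty":0,"tz":0,"yaw":0,"claw":5.2},
    {"tx":0,"ty":0,"tz":0,"yaw":0,"claw":5.2},
    {"tx":0,"ty":0,"tz":0,"yaw":0,"claw":5.2},
    {"tx":0,"ty":0,"tz":0,"yaw":0,"claw":5.2}
  ],
  "newtons": 30
}}

```text
time_s: 9.0
position: [0.4367, -0.011, 0.0359]
tool_rot: [[0.908, 0.418, 0.001], [0.418, -0.908, -0.0], [0.001, 0.001, -1.0]]
ft_force: [-0.2, 0.8, 6.7]
grip_width: 0.0583
gripper_force: 32.9
```

{"method": "servo_tool", "body": {
  "steps": [
    {"tx":0,"ty":0,"tz":1,"yaw":0,"claw":5.2},
    {"tx":0,"ty":0,"tz":3,"yaw":0,"claw":5.2},
    {"tx":0,"ty":0,"tz":4,"yaw":0,"claw":5.2},
    {"tx":0,"ty":0,"tz":3,"yaw":0,"claw":5.2},
    {"tx":2.5,"ty":0.28,"tz":1,"yaw":0,"claw":5.2},
    {"tx":3,"ty":0.36,"tz":0,"yaw":0,"claw":5.2},
    {"tx":3,"ty":0.36,"tz":0,"yaw":0,"claw":5.2},
    {"tx":3,"ty":0.36,"tz":0,"yaw":0,"claw":5.2},
    {"tx":3,"ty":0.36,"tz":0,"yaw":0,"claw":5.2},
    {"tx":3,"ty":0.36,"tz":0,"yaw":0,"claw":5.2},
    {"tx":3,"ty":0.36,"tz":0,"yaw":0,"claw":5.2},
    {"tx":2.5,"ty":0.28,"tz":0,"yaw":0,"claw":5.2},
    {"tx":1.5,"ty":0.1,"tz":0,"yaw":0,"claw":5.2},
    {"tx":0,"ty":0,"tz":0,"yaw":0,"claw":5.2},
    {"tx":0,"ty":0,"tz":0,"yaw":0,"claw":5.2},
    {"tx":0,"ty":0,"tz":0,"yaw":0,"claw":5.2},
    {"tx":0,"ty":0,"tz":0,"yaw":0,"claw":5.2}
  ],
  "newtons": 30
}}

```text
time_s: 10.7
position: [0.6806, 0.0172, 0.1558]
tool_rot: [[0.908, 0.418, -0.0], [0.418, -0.908, -0.0], [-0.0, -0.0, -1.0]]
ft_force: [-0.1, 0.2, -0.6]
grip_width: 0.0581
gripper_force: 33.2
```

```bash
python3 - <<'E'
from h import *
im,d=env.get_image("side"); cv2.imwrite("pics/s4.png",cv2.resize(im[110:330,120:360,::-1],(654,600))); P=cloud("side",d)
s=env.observe();p=s['position'];print(p,s['ft_force'])
show('potrim',sel(P,p[:2],.05,p[2]+.018,p[2]+.030))
E
```

```text
[0.68075037 0.01724869 0.15574723] [ 0.44684988  0.68295926 -2.33268462]
potrim 111 mean [676.5  28.2 177.2] circ [680.7  27.6] 39.3 rect [678.5  26.4] [66.2 57.8] 81.1
```

View pics/s4.png

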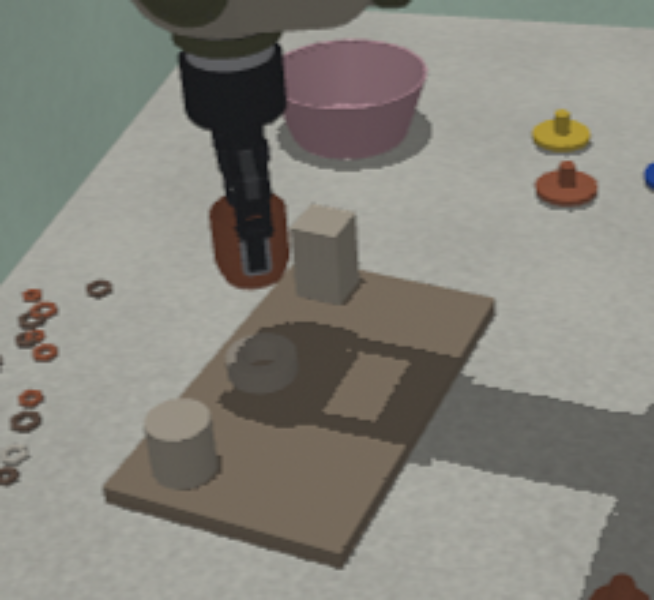

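The pot is upright in the jaws at about (250,240), with the stilt below at (262,362). Lowering it.

{"method": "servo_tool", "body": {
  "steps": [
    {"tx":0.1,"ty":0,"tz":-2,"yaw":0,"claw":5.2},
    {"tx":0,"ty":0,"tz":-2.5,"yaw":0,"claw":5.2},
    {"tx":0,"ty":0,"tz":-1.5,"yaw":0,"claw":5.2},
    {"tx":0,"ty":0,"tz":-1,"yaw":0,"claw":5.2},
    {"tx":0,"ty":0,"tz":-0.5,"yaw":0,"claw":5.2},
    {"tx":0,"ty":0,"tz":-0.3,"yaw":0,"claw":5.2},
    {"tx":0,"ty":0,"tz":-0.2,"yaw":0,"claw":5.2},
    {"tx":0,"ty":0,"tz":-0.1,"yaw":0,"claw":5.2},
    {"tx":0,"ty":0,"tz":-0.1,"yaw":0,"claw":5.2},
    {"tx":0,"ty":0,"tz":0,"yaw":0,"claw":5.2},
    {"tx":0,"ty":0,"tz":0,"yaw":0,"claw":5.2},
    {"tx":0,"ty":0,"tz":0,"yaw":0,"claw":5.2}
  ],
  "newtons": 30
}}

```text
time_s: 11.95
position: [0.6825, 0.0173, 0.074]
tool_rot: [[0.908, 0.419, 0.001], [0.419, -0.908, -0.0], [0.001, 0.001, -1.0]]
ft_force: [-1.7, -0.2, 3.7]
grip_width: 0.0585
gripper_force: 33.5
```

{"method": "servo_tool", "body": {
  "steps": [
    {"tx":0,"ty":0,"tz":0,"yaw":0,"claw":6.0},
    {"tx":0,"ty":0,"tz":0,"yaw":0,"claw":6.5},
    {"tx":0,"ty":0,"tz":0,"yaw":0,"claw":7.5},
    {"tx":0,"ty":0,"tz":0,"yaw":0,"claw":8.5},
    {"tx":0,"ty":0,"tz":0,"yaw":0,"claw":8.5},
    {"tx":0,"ty":0,"tz":0,"yaw":0,"claw":8.5},
    {"tx":0,"ty":0,"tz":1,"yaw":0,"claw":8.5},
    {"tx":0,"ty":0,"tz":2,"yaw":0,"claw":8.5},
    {"tx":0,"ty":0,"tz":4,"yaw":0,"claw":8.5},
    {"tx":0,"ty":0,"tz":4,"yaw":0,"claw":8.5},
    {"tx":0,"ty":0,"tz":2,"yaw":0,"claw":8.5},
    {"tx":0,"ty":0,"tz":0,"yaw":0,"claw":8.5}
  ],
  "newtons": 30
}}

```text
time_s: 13.15
position: [0.6833, 0.0172, 0.2079]
tool_rot: [[0.908, 0.419, 0.008], [0.419, -0.908, -0.001], [0.006, 0.004, -1.0]]
ft_force: [0.1, -0.3, 0.5]
grip_width: 0.0852
gripper_force: 0.0
```

{"method": "servo_tool", "body": {
  "steps": [
    {"tx":-2.2,"ty":-3.6,"tz":0,"yaw":0,"claw":8.5},
    {"tx":-2.2,"ty":-3.6,"tz":0,"yaw":0,"claw":8.5},
    {"tx":-2.2,"ty":-3.6,"tz":0,"yaw":0,"claw":8.5},
    {"tx":-2.2,"ty":-3.6,"tz":0,"yaw":0,"claw":8.5},
    {"tx":-2.2,"ty":-3.6,"tz":0,"yaw":0,"claw":8.5},
    {"tx":-2.2,"ty":-3.6,"tz":0,"yaw":0,"claw":8.5},
    {"tx":-2.2,"ty":-3.6,"tz":0,"yaw":0,"claw":8.5},
    {"tx":-2.2,"ty":-3.6,"tz":0,"yaw":0,"claw":8.5},
    {"tx":-2.2,"ty":-3.6,"tz":-2,"yaw":0,"claw":8.5},
    {"tx":-2.2,"ty":-3.8,"tz":-3,"yaw":0,"claw":8.5},
    {"tx":0,"ty":0,"tz":-2,"yaw":0,"claw":6},
    {"tx":0,"ty":0,"tz":0,"yaw":0,"claw":6},
    {"tx":0,"ty":0,"tz":0,"yaw":0,"claw":6},
    {"tx":0,"ty":0,"tz":0,"yaw":0,"claw":6}
  ],
  "newtons": 30
}}

```text
time_s: 14.55
position: [0.4643, -0.342, 0.1362]
tool_rot: [[0.908, 0.42, 0.001], [0.42, -0.908, -0.001], [0.001, 0.002, -1.0]]
ft_force: [0.6, 0.1, 0.4]
grip_width: 0.0599
gripper_force: 0.0
```

```bash
python3 - <<'E'
from h import *
for n in("top","side"):
    im,d=env.get_image(n);P=cloud(n,d)
    cv2.imwrite(f"pics/{n}5.png",im[:,:,::-1])
    show(n+' potrim',sel(P,(.683,.016),.05,.090,.106))
    show(n+' pottop',sel(P,(.683,.016),.05,.095,.101))
    if n=='side':
        show(n+' stilt',sel(P,(.683,.016),.05,.024,.037)); show('lid knob',sel(P,(.461,-.345),.03,.028,.045))
print(env.observe()['position'])
E
```

```text
top potrim 117 mean [682.   19.3  96.5] circ [682.1  17.9] 30.3 rect [681.3  18.7] [59.2 56.6] 3.2
top pottop 87 mean [681.5  19.9  97.4] circ [681.8  18.4] 29.6 rect [681.9  18.8] [57.1 56.2] 1.0
side potrim 213 mean [679.   21.9  94.9] circ [679.2  20.3] 31.1 rect [678.9  20.4] [60.5 57.6] 79.7
side pottop 115 mean [679.3  19.8  96.9] circ [678.7  20.3] 30.8 rect [678.8  19.4] [59.3 57.4] 86.9
side stilt 142 mean [673.6  38.4  31.3] circ [679.5  21.2] 29.9 rect [675.7  31.2] [59.1 37.8] 18.6
lid knob 31 mean [ 459.2 -342.1   34. ] circ [ 460.8 -346.3] 11.3 rect [ 459.2 -345.9] [14.4 20.6] 6.1
[ 0.46427897 -0.34203405  0.13618385]
```

View pics/side5.png

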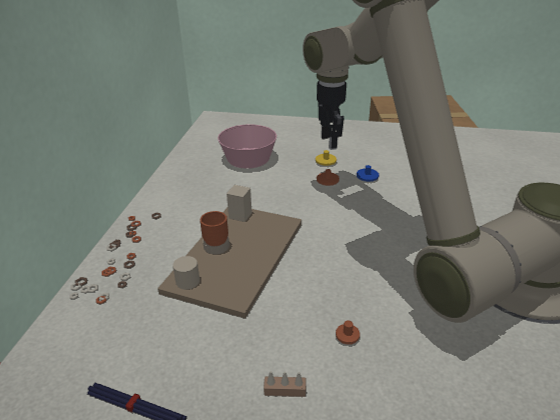

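The pot stands on the stilt at (214,230), and the jaws are above the large lid at (327,178). Going down on the knob.

{"method": "servo_tool", "body": {
  "steps": [
    {"tx":-0.2,"ty":-0.35,"tz":-2,"yaw":0,"claw":6},
    {"tx":0,"ty":0,"tz":-3,"yaw":0,"claw":6},
    {"tx":0,"ty":0,"tz":-2.5,"yaw":0,"claw":6},
    {"tx":0,"ty":0,"tz":-1.5,"yaw":0,"claw":6},
    {"tx":0,"ty":0,"tz":-0.6,"yaw":0,"claw":6},
    {"tx":0,"ty":0,"tz":-0.4,"yaw":0,"claw":6},
    {"tx":0,"ty":0,"tz":0,"yaw":0,"claw":3},
    {"tx":0,"ty":0,"tz":0,"yaw":0,"claw":1},
    {"tx":0,"ty":0,"tz":0,"yaw":0,"claw":1},
    {"tx":0,"ty":0,"tz":0,"yaw":0,"claw":1},
    {"tx":0,"ty":0,"tz":0,"yaw":0,"claw":1},
    {"tx":0,"ty":0,"tz":0,"yaw":0,"claw":1},
    {"tx":0,"ty":0,"tz":0,"yaw":0,"claw":1},
    {"tx":0,"ty":0,"tz":0,"yaw":0,"claw":1}
  ],
  "newtons": 30
}}

```text
time_s: 16.05
position: [0.4619, -0.3462, 0.0361]
tool_rot: [[0.908, 0.419, 0.001], [0.419, -0.908, -0.001], [0.001, 0.002, -1.0]]
ft_force: [-0.4, 1.2, 6.3]
grip_width: 0.0163
gripper_force: 29.5
```

{"method": "servo_tool", "body": {
  "steps": [
    {"tx":0,"ty":0,"tz":1,"yaw":0,"claw":1},
    {"tx":0,"ty":0,"tz":3,"yaw":0,"claw":1},
    {"tx":0,"ty":0,"tz":4,"yaw":0,"claw":1},
    {"tx":0,"ty":0,"tz":4,"yaw":0,"claw":1},
    {"tx":1,"ty":1.6,"tz":2,"yaw":0,"claw":1},
    {"tx":2,"ty":3.3,"tz":0,"yaw":0,"claw":1},
    {"tx":2,"ty":3.3,"tz":0,"yaw":0,"claw":1},
    {"tx":2,"ty":3.3,"tz":0,"yaw":0,"claw":1},
    {"tx":2,"ty":3.3,"tz":0,"yaw":0,"claw":1},
    {"tx":2,"ty":3.3,"tz":0,"yaw":0,"claw":1},
    {"tx":2,"ty":3.3,"tz":0,"yaw":0,"claw":1},
    {"tx":2,"ty":3.3,"tz":0,"yaw":0,"claw":1},
    {"tx":2,"ty":3.3,"tz":0,"yaw":0,"claw":1},
    {"tx":2,"ty":3.3,"tz":0,"yaw":0,"claw":1},
    {"tx":2,"ty":3.3,"tz":0,"yaw":0,"claw":1},
    {"tx":1,"ty":1.7,"tz":0,"yaw":0,"claw":1},
    {"tx":0,"ty":0,"tz":0,"yaw":0,"claw":1},
    {"tx":0,"ty":0,"tz":0,"yaw":0,"claw":1},
    {"tx":0,"ty":0,"tz":0,"yaw":0,"claw":1},
    {"tx":0,"ty":0,"tz":0,"yaw":0,"claw":1}
  ],
  "newtons": 30
}}

```text
time_s: 18.05
position: [0.6813, 0.0159, 0.1754]
tool_rot: [[0.909, 0.417, 0.0], [0.417, -0.909, -0.0], [-0.0, 0.0, -1.0]]
ft_force: [0.6, 0.9, -0.1]
grip_width: 0.0165
gripper_force: 29.5
```

```bash
python3 - <<'E'
from h import *
s=env.observe();p=s['position'];print(p,s['grip_width'],s['ft_force'])
im,d=env.get_image("side"); cv2.imwrite("pics/s6.png",cv2.resize(im[130:290,130:310,::-1],(675,600)))
P=cloud("side",d); z=p[2]-.036
show('disc',sel(P,p[:2],.05,z+.004,z+.016)); show('discTop',sel(P,p[:2],.05,z+.010,z+.0155)); show('pottop',sel(P,p[:2],.05,.093,.101))
E
```

```text
[0.68125772 0.01592443 0.17543815] 0.016485549649572172 [ 0.63583017  0.92409369 -0.0555819 ]
disc 361 mean [675.2  27.9 150.8] circ [678.4  19.9] 35.4 rect [677.7  20.4] [64.5 62.8] 20.6
discTop 306 mean [676.4  25.7 151.5] circ [677.5  20. ] 35.4 rect [677.8  20.1] [64.5 62.2] 20.7
pottop 157 mean [678.9  21.4  96.1] circ [681.   20.8] 31.6 rect [679.5  21.4] [60.3 58.3] 81.0
```

View pics/s6.png

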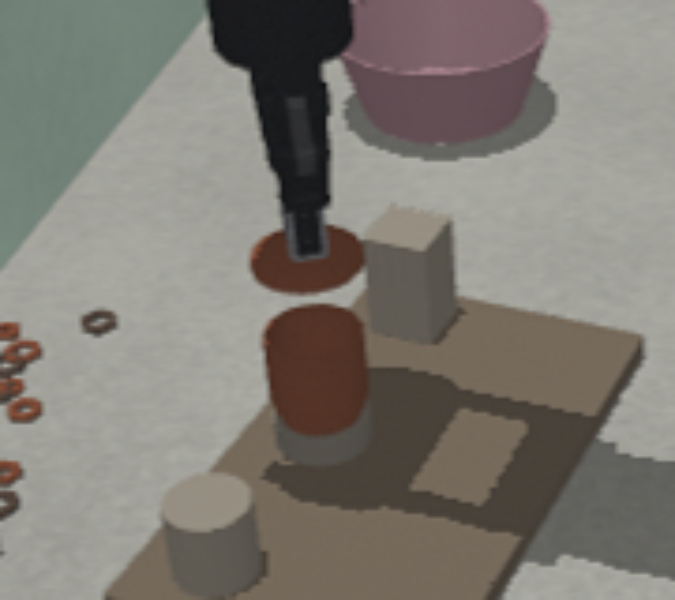

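The lid is held level at (307,258), just above the pot mouth at (315,330), with about 1.5 mm of offset in x to correct. Lowering it.

{"method": "servo_tool", "body": {
  "steps": [
    {"tx":0.15,"ty":0.05,"tz":-1,"yaw":0,"claw":1},
    {"tx":0,"ty":0,"tz":-1,"yaw":0,"claw":1},
    {"tx":0,"ty":0,"tz":-1,"yaw":0,"claw":1},
    {"tx":0,"ty":0,"tz":-0.5,"yaw":0,"claw":1},
    {"tx":0,"ty":0,"tz":-0.3,"yaw":0,"claw":1},
    {"tx":0,"ty":0,"tz":-0.3,"yaw":0,"claw":1},
    {"tx":0,"ty":0,"tz":-0.2,"yaw":0,"claw":1},
    {"tx":0,"ty":0,"tz":-0.2,"yaw":0,"claw":1},
    {"tx":0,"ty":0,"tz":-0.1,"yaw":0,"claw":1},
    {"tx":0,"ty":0,"tz":0,"yaw":0,"claw":1},
    {"tx":0,"ty":0,"tz":0,"yaw":0,"claw":1}
  ],
  "newtons": 30
}}

```text
time_s: 19.2
position: [0.6831, 0.0176, 0.1293]
tool_rot: [[0.908, 0.419, 0.0], [0.419, -0.908, -0.0], [0.0, 0.0, -1.0]]
ft_force: [-0.2, -0.4, -0.9]
grip_width: 0.0169
gripper_force: 29.5
```

{"method": "servo_tool", "body": {
  "steps": [
    {"tx":0,"ty":0,"tz":-0.05,"yaw":0,"claw":1},
    {"tx":0,"ty":0,"tz":-0.05,"yaw":0,"claw":1},
    {"tx":0,"ty":0,"tz":0,"yaw":0,"claw":1}
  ],
  "newtons": 30
}}

```text
time_s: 19.5
position: [0.6833, 0.0175, 0.1291]
tool_rot: [[0.908, 0.419, 0.001], [0.419, -0.908, -0.0], [0.001, 0.001, -1.0]]
ft_force: [-1.1, 0.8, 5.3]
grip_width: 0.0167
gripper_force: 30.1
```

{"method": "servo_tool", "body": {
  "steps": [
    {"tx":0,"ty":0,"tz":0,"yaw":0,"claw":2},
    {"tx":0,"ty":0,"tz":0,"yaw":0,"claw":3},
    {"tx":0,"ty":0,"tz":0,"yaw":0,"claw":4.5},
    {"tx":0,"ty":0,"tz":0,"yaw":0,"claw":5},
    {"tx":0,"ty":0,"tz":0,"yaw":0,"claw":5},
    {"tx":0,"ty":0,"tz":1,"yaw":0,"claw":5},
    {"tx":0,"ty":0,"tz":3,"yaw":0,"claw":5},
    {"tx":0,"ty":0,"tz":4,"yaw":0,"claw":5},
    {"tx":-2,"ty":2,"tz":2,"yaw":0,"claw":5},
    {"tx":-2,"ty":3.2,"tz":0,"yaw":-3.2,"claw":6},
    {"tx":-2,"ty":3.2,"tz":0,"yaw":-3.2,"claw":6},
    {"tx":-2,"ty":3.2,"tz":0,"yaw":-3.2,"claw":6},
    {"tx":-2,"ty":3.2,"tz":0,"yaw":-3.2,"claw":6},
    {"tx":-2,"ty":3.2,"tz":0,"yaw":-3.4,"claw":6},
    {"tx":-2,"ty":3.2,"tz":0,"yaw":0,"claw":6},
    {"tx":-2,"ty":3.2,"tz":0,"yaw":0,"claw":6},
    {"tx":-2,"ty":3.2,"tz":0,"yaw":0,"claw":6},
    {"tx":-2,"ty":3.2,"tz":0,"yaw":0,"claw":6},
    {"tx":-2,"ty":3.2,"tz":0,"yaw":0,"claw":6},
    {"tx":0,"ty":0,"tz":0,"yaw":0,"claw":6}
  ],
  "newtons": 30
}}

```text
time_s: 21.5
position: [0.4607, 0.3607, 0.2291]
tool_rot: [[0.988, 0.153, 0.001], [0.153, -0.988, 0.001], [0.001, -0.001, -1.0]]
ft_force: [-0.1, -0.4, -0.2]
grip_width: 0.0604
gripper_force: 0.0
```

```bash
python3 - <<'E'
from h import *
s=env.observe();print(s['position'],s['tool_rot'][:,1])
for n in("top","side"):
    im,d=env.get_image(n);P=cloud(n,d); cv2.imwrite(f"pics/{n}7.png",im[:,:,::-1])
    show(n+' disctop',sel(P,(.682,.018),.05,.101,.112)); show(n+' knob',sel(P,(.682,.018),.04,.120,.14)); show(n+' bar',sel(P,(.461,.357),.06,.014,.028))
E
```

```text
[0.46073235 0.36065672 0.22911875] [ 0.15313792 -0.98820414 -0.00116539]
top disctop 421 mean [682.5  18.6 105.1] circ [683.1  19. ] 32.9 rect [683.2  19. ] [63.4 64.3] 25.0
top knob 40 mean [682.2  18.7 128.4] circ [682.9  18.9] 8.6 rect [682.3  18.3] [15.9 15.6] 0.8
top bar 180 mean [462.5 353.5  21.2] circ [463.  354.8] 35.7 rect [462.6 355.5] [69.8 25.5] 8.4
side disctop 376 mean [678.4  26.7 105.2] circ [679.6  20.3] 34.3 rect [679.9  22.5] [63.9 63.4] 20.3
side knob 57 mean [679.7  23.  126.7] circ [679.6  21.2] 11.2 rect [680.5  21.1] [19.4 16.9] 76.8
side bar 511 mean [459.6 361.9  21.4] circ [459.9 358.5] 36.2 rect [460.3 358.3] [70.  25.2] 8.3
```

View pics/side7.png

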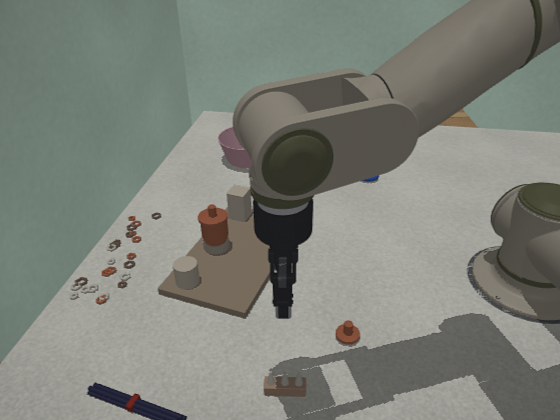

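The lid is seated level on the pot at (213,222), and the cone pack is at (285,386) below the jaws. Going down to grasp the bar.

{"method": "servo_tool", "body": {
  "steps": [
    {"tx":0.1,"ty":-0.35,"tz":-4,"yaw":0,"claw":6},
    {"tx":0,"ty":0,"tz":-4,"yaw":0,"claw":6},
    {"tx":0,"ty":0,"tz":-4,"yaw":0,"claw":6},
    {"tx":0,"ty":0,"tz":-3,"yaw":0,"claw":6},
    {"tx":0,"ty":0,"tz":-2.5,"yaw":0,"claw":6},
    {"tx":0,"ty":0,"tz":-1.8,"yaw":0,"claw":6},
    {"tx":0,"ty":0,"tz":-0.9,"yaw":0,"claw":6},
    {"tx":0,"ty":0,"tz":-0.5,"yaw":0,"claw":6},
    {"tx":0,"ty":0,"tz":0,"yaw":0,"claw":3},
    {"tx":0,"ty":0,"tz":0,"yaw":0,"claw":1.6},
    {"tx":0,"ty":0,"tz":0,"yaw":0,"claw":1.6},
    {"tx":0,"ty":0,"tz":0,"yaw":0,"claw":1.6},
    {"tx":0,"ty":0,"tz":0,"yaw":0,"claw":1.6},
    {"tx":0,"ty":0,"tz":0,"yaw":0,"claw":1.6},
    {"tx":0,"ty":0,"tz":0,"yaw":0,"claw":1.6}
  ],
  "newtons": 35
}}

```text
time_s: 23.1
position: [0.4646, 0.3543, 0.0222]
tool_rot: [[0.989, 0.149, 0.002], [0.149, -0.989, 0.001], [0.002, -0.0, -1.0]]
ft_force: [0.2, -1.4, 7.7]
grip_width: 0.0232
gripper_force: 36.1
```

{"method": "servo_tool", "body": {
  "steps": [
    {"tx":0,"ty":0,"tz":1,"yaw":0,"claw":1.6},
    {"tx":0,"ty":0,"tz":3,"yaw":0,"claw":1.6},
    {"tx":0,"ty":0,"tz":4,"yaw":0,"claw":1.6},
    {"tx":0,"ty":0,"tz":4,"yaw":0,"claw":1.6},
    {"tx":1.2,"ty":-1.6,"tz":1,"yaw":5.92,"claw":1.6},
    {"tx":1.2,"ty":-1.6,"tz":0,"yaw":5.92,"claw":1.6},
    {"tx":1.2,"ty":-1.6,"tz":0,"yaw":5.92,"claw":1.6},
    {"tx":1.2,"ty":-1.6,"tz":0,"yaw":5.92,"claw":1.6},
    {"tx":1.2,"ty":-1.6,"tz":0,"yaw":5.92,"claw":1.6},
    {"tx":1.2,"ty":-1.6,"tz":0,"yaw":5.92,"claw":1.6},
    {"tx":1.2,"ty":-1.6,"tz":0,"yaw":5.92,"claw":1.6},
    {"tx":1.2,"ty":-1.6,"tz":0,"yaw":5.92,"claw":1.6},
    {"tx":1.2,"ty":-1.6,"tz":0,"yaw":5.92,"claw":1.6},
    {"tx":1.2,"ty":-1.6,"tz":0,"yaw":5.92,"claw":1.6},
    {"tx":1.2,"ty":-1.6,"tz":0,"yaw":5.92,"claw":1.6},
    {"tx":1.2,"ty":-1.5,"tz":0,"yaw":5.92,"claw":1.6},
    {"tx":0,"ty":0,"tz":0,"yaw":0,"claw":1.6},
    {"tx":0,"ty":0,"tz":0,"yaw":0,"claw":1.6},
    {"tx":0,"ty":0,"tz":0,"yaw":0,"claw":1.6}
  ],
  "newtons": 35
}}

```text
time_s: 25.0
position: [0.6075, 0.1638, 0.1513]
tool_rot: [[0.182, 0.983, -0.0], [0.983, -0.182, 0.0], [0.0, -0.0, -1.0]]
ft_force: [0.6, -0.1, -0.9]
grip_width: 0.0233
gripper_force: 35.2
```

```bash
python3 - <<'E'
from h import *
s=env.observe();p=s['position'];print(p,s['grip_width'],np.round(s['tool_rot'][:,1],3))
im,d=env.get_image("side"); cv2.imwrite("pics/s8.png",cv2.resize(im[140:340,130:330,::-1],(600,600)))
P=cloud("side",d); z=p[2]-.022
show('bar',sel(P,p[:2],.06,z-.001,z+.026))
E
```

```text
[0.60746565 0.1637719  0.1513348 ] 0.02330780655800829 [ 0.983 -0.182 -0.   ]
bar 373 mean [603.5 184.9 145.5] circ [602.5 167.4] 35.6 rect [602.6 167.6] [70.8 48. ] 56.6
```

View pics/s8.png

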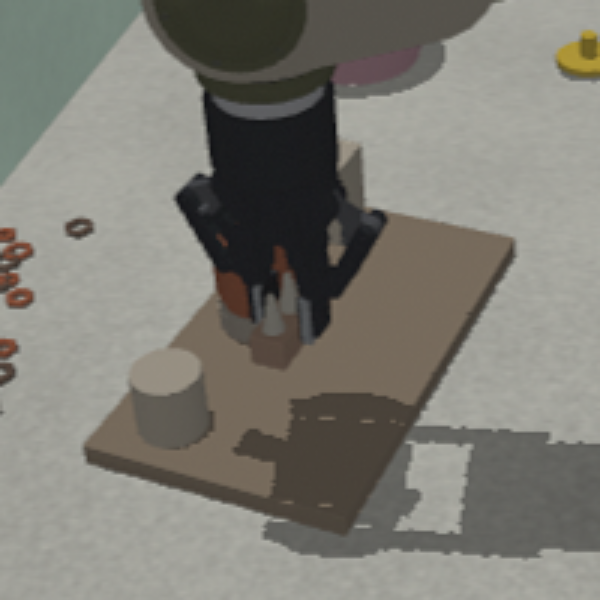

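The pack is upright in the jaws at (275,340), in front of the round prop at (170,395), with its length along the shelf. I'll trim the position slightly and lower it.

{"method": "servo_tool", "body": {
  "steps": [
    {"tx":0.1,"ty":-0.3,"tz":-3,"yaw":0,"claw":1.6},
    {"tx":0,"ty":0,"tz":-3,"yaw":0,"claw":1.6},
    {"tx":0,"ty":0,"tz":-2,"yaw":0,"claw":1.6},
    {"tx":0,"ty":0,"tz":-1.5,"yaw":0,"claw":1.6},
    {"tx":0,"ty":0,"tz":-0.7,"yaw":0,"claw":1.6},
    {"tx":0,"ty":0,"tz":-0.4,"yaw":0,"claw":1.6},
    {"tx":0,"ty":0,"tz":-0.3,"yaw":0,"claw":1.6},
    {"tx":0,"ty":0,"tz":-0.1,"yaw":0,"claw":1.6},
    {"tx":0,"ty":0,"tz":-0.1,"yaw":0,"claw":1.6},
    {"tx":0,"ty":0,"tz":0,"yaw":0,"claw":1.6},
    {"tx":0,"ty":0,"tz":0,"yaw":0,"claw":1.6}
  ],
  "newtons": 35
}}

```text
time_s: 26.15
position: [0.6092, 0.1601, 0.0404]
tool_rot: [[0.181, 0.983, 0.0], [0.983, -0.181, 0.0], [0.0, 0.0, -1.0]]
ft_force: [-0.8, 0.2, -0.5]
grip_width: 0.0235
gripper_force: 35.2
```

{"method": "servo_tool", "body": {
  "steps": [
    {"tx":0,"ty":0,"tz":-0.05,"yaw":0,"claw":1.6},
    {"tx":0,"ty":0,"tz":0,"yaw":0,"claw":1.6},
    {"tx":0,"ty":0,"tz":0,"yaw":0,"claw":2.6},
    {"tx":0,"ty":0,"tz":0,"yaw":0,"claw":3.5},
    {"tx":0,"ty":0,"tz":0,"yaw":0,"claw":5},
    {"tx":0,"ty":0,"tz":0,"yaw":0,"claw":6},
    {"tx":0,"ty":0,"tz":0,"yaw":0,"claw":6},
    {"tx":0,"ty":0,"tz":1,"yaw":0,"claw":6},
    {"tx":0,"ty":0,"tz":3,"yaw":0,"claw":6},
    {"tx":0,"ty":0,"tz":4,"yaw":0,"claw":6},
    {"tx":0,"ty":0,"tz":4,"yaw":0,"claw":6},
    {"tx":-4,"ty":1,"tz":3,"yaw":0,"claw":6},
    {"tx":-4,"ty":2,"tz":0,"yaw":0,"claw":6},
    {"tx":-4,"ty":2,"tz":0,"yaw":0,"claw":6},
    {"tx":-4,"ty":2,"tz":0,"yaw":0,"claw":6},
    {"tx":-4,"ty":2,"tz":0,"yaw":0,"claw":6},
    {"tx":-2,"ty":1,"tz":0,"yaw":0,"claw":6},
    {"tx":0,"ty":0,"tz":0,"yaw":0,"claw":6}
  ],
  "newtons": 35
}}

```text
time_s: 27.95
position: [0.3875, 0.2609, 0.1901]
tool_rot: [[0.178, 0.984, 0.0], [0.984, -0.178, 0.0], [0.0, 0.0, -1.0]]
ft_force: [0.5, 0.3, -0.2]
grip_width: 0.0598
gripper_force: 0.0
```

```bash
python3 - <<'E'
from h import *
s=env.observe();print(s['position'],s['ft_force'])
ex=np.array([.983,-.182]);ey=np.array([.182,.983])
for n,c in(("top",(.6348,.0243)),("side",(.632,.0248))):
    im,d=env.get_image(n);P=cloud(n,d); cv2.imwrite(f"pics/{n}9.png",im[:,:,::-1])
    q=sel(P,(.608,.161),.06,.034,.046); show(n+' bar',q)
    r=cv2.minAreaRect((q[:,:2]*1000).astype(np.float32)); v=np.array(r[0])/1000-c; print('shelf frame mm',v@ex*1000,v@ey*1000)
    show(n+' disctop',sel(P,(.682,.018),.05,.101,.112))
E
```

```text
[0.38747522 0.2608811  0.19005142] [ 0.54537512  0.32074491 -0.23504799]
top bar 175 mean [608.1 158.9  39.4] circ [610.8 158.9] 36.1 rect [608.7 159.5] [70.6 24.3] 79.8
shelf frame mm -50.25706138305671 128.17262712097167
top disctop 414 mean [682.5  18.7 105.2] circ [683.   18.7] 32.7 rect [683.4  19.6] [62.7 63.4] 1.4
side bar 239 mean [603.7 168.8  39.7] circ [605.5 162.7] 36.5 rect [606.2 162.5] [72.  25.2] 79.0
shelf frame mm -50.39675580444336 130.7119306427002
side disctop 362 mean [678.4  26.1 105.1] circ [682.1  21.6] 34.7 rect [680.2  22.8] [63.4 64.2] 14.8
```

View pics/side9.png

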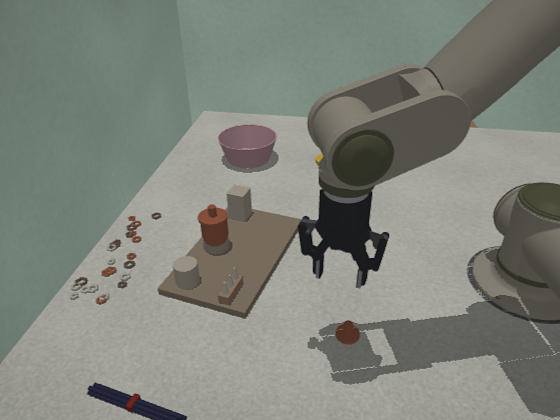

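The pack stands at (231,290) in front of the round prop and measures (-50, 129) mm in the shelf frame. The lidded pot stands on the stilt at (213,228), and the arm is clear of everything.

```bash
python3 -c "
from rig import env
print(env.close_job())"
```

```text
the job is handed in; nothing more can be done
None
```

The kiln shelf is loaded and the job handed in at about 28 s; by my last camera check the stilt, pot, seated lid and cone pack were within the limits and the arm was clear, but no verdict was returned.

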